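Tare the shop scale under the empty steamer

ROBOT

A 6-joint arm with a two-finger parallel gripper is mounted at the origin on the work surface. World frame = base frame: x ahead of the robot, y to its left, z up, the work surface at z = 0. Lengths are in mm, angles in rad, forces in N, time in s.
With the tool pointing down it reaches from about 275 to 1000 mm from the base axis. Payload 8.4 kg.
Tool frame: the origin (TCP) lies on the mounting face of the last link; the fingertips stand 173 mm ahead of it and the grasp point (between the pads) lies 155 mm ahead of it; z points along the fingers, y is the direction in which the jaws open and shut (so a half turn about z gives the same grasp; the last joint's range is limited). The gripper opens to 85 mm and grips with 20 to 120 N. Pads are 22 mm wide; open, the fingers measure 114 mm over their backs; the gripper's body (76 mm by 85 mm) begins 54 mm behind the grasp point. The pads swing forward as they close: fully open they stand 13 mm farther back than shut.
Start: joints at [1.104, 0.353, 1.633, -0, 1.155, -0.002], TCP at [280.152, 558.699, 404.681] pointing down, gripper open.
Joint ranges: [-2.63, 2.63], [-0.92, 2.1], [0.06, 2.66], [-1.3, 4.44], [0, 2.69], [-3.02, 3.02]. Speed limits (rad/s): [2.22, 2.22, 2.79, 3.14, 3.14, 3.14].

INTERFACE

Orientations are given as [roll, pitch, yaw] about the fixed x, y, z axes, in that order (R = Rz(yaw) Ry(pitch) Rx(roll)).
In Python, from rig import readout, imaging, ticket gives the robot as it stands.
- The arm moves only by the tool step_arm, never from a script. Its argument "deltas" is a list of rows, each an object with "translation": the shift along the tool's x, y, z in cm, a list of three; "rot": the turn, a rotation vector about the tool's x, y, z in rad, a list of three. In form: [{"translation": [x, y, z], "rot": [rx, ry, rz]}, ...]. A call has 1 to 8 rows; each row is the pose to reach, as a shift and turn from the pose commanded when the call began, along the tool's axes at that moment; what a row does not reach only later rows make up. A row lasts 1/8 s, in which the tool goes at most 62.5 mm and 10.7 degrees, less where a joint would pass 70% of its speed; a pose out of reach is approached as far as the arm can. A call with a gripper value outside its range is refused whole. "grip" is the closure in counts, from 0 (fully open) to 255 (shut), set as the call begins (left out, the last holds). The fingers move at their own pace and stop on an object; "squeeze" is the grip in N (left out, the last holds). Time passes only in rows, so rows that repeat a pose let the fingers close. It gives the time, the measured TCP pose, the force and the opening at its end, in the units of the state.
- readout.sense(): the state, without advancing time (a new reading comes with each control period).
- imaging.grab_frame(name): name is "scene" or "top" or "wrist"; returns a dict with "image" (384x512x3 uint8, red, green, blue), "camera_matrix" (3x3 intrinsics, pixels), "k1" (the pictures are not rectified: a ray, as slopes to the right and down, at radius r is drawn at 1 + k1 r^2 times it, then the intrinsics apply), "world_to_cam" (4x4, takes a point from world to camera coordinates). Camera axes: x right, y up, looking along -z (the intrinsics and any distortion apply to the point x, -y, -z); pixel columns grow to the right and rows downward; lengths in mm; the calibration is good to about 2 mm. A picture is of the moment at which its call begins. There is no depth.
- ticket.sign_off(): hands the job in, once; it reports no verdict.
The state is a dict: "clock": time; "qpos": joint angles; "qvel": joint speeds; "joint_efforts": joint torques, N m; "eef_pos": TCP position; "tcp_rot": TCP orientation; "contact_force": force on the tool from outside, world axes, zero at the start; "wrist_torque": the same for the moment, N m; "opening": opening from 0.0 (shut) to 1.0 (fully open).
Only numpy, scipy, OpenCV 4.12 (cv2) and the standard library are available. Lean on these libraries where they do the work, as an engineer would, in place of code of your own. Each camera call takes 0.05 s, during which the arm holds its last target.

TASK

Two identical scales stand on the shop counter. Tare the one that carries the open, empty bamboo steamer: with the fingertips press its tare key, the long bar in the row of keys, gently all the way down for a moment, then let it spring back up and withdraw. Press no other key, do not touch the other scale or the weighing pan, and leave the steamers and everything else on the counter where they stand.

Things in the scene. Friction and masses are not known exactly. Their poses are not given: they have to be found in the camera images.
- scale_open: the bench scale carrying the open, empty steamer: white plastic, 290 mm deep (x), 250 mm wide (y), fixed to the counter. Origin: centre of its underside; x to its back, y to its left as seen from the robot, z up. Its front panel slopes up 15 degrees towards the back, with a row of five black keys (from +y to -y: round power, square zero, long tare, square print, square unit) and the display behind them
- tare_key_top (a point): middle of the top face of scale_open's tare key: the only long key, a bar in the middle of the row, 46 mm wide (y) by 24 mm deep (x), 7 mm proud of the panel, its top 55 mm above the counter. The point's z axis points out of the sloping panel (pressing goes along -z), y along the bar. It moves with the key
- tare_key (a joint): how far scale_open's tare key is pressed, m: 0 is up, 0.005 is fully down against its stop. A spring pushes it back: about 1.4 N to start it, 4.9 N at the bottom
- power_key (a joint): how far another key of scale_open is pressed, m (0 up, 0.005 fully down): round key 24 mm across at the left end of the row as seen from the robot, centre 90 mm to the +y side of the tare key's centre; same height, travel and spring as the tare key. Not to be pressed
- zero_key (a joint): how far another key of scale_open is pressed, m (0 up, 0.005 fully down): square key 22 mm wide, centre 50 mm to the +y side of the tare key's centre (17 mm of bare panel between the two); same height, travel and spring as the tare key. Not to be pressed
- print_key (a joint): how far another key of scale_open is pressed, m (0 up, 0.005 fully down): square key 22 mm wide, centre 50 mm to the -y side of the tare key's centre (16 mm of bare panel between the two); same height, travel and spring as the tare key. Not to be pressed
- unit_key (a joint): how far another key of scale_open is pressed, m (0 up, 0.005 fully down): square key 22 mm wide at the right end of the row, centre 90 mm to the -y side of the tare key's centre; same height, travel and spring as the tare key. Not to be pressed
- pan: scale_open's steel weighing pan, 186 (x) x 226 (y) x 6 mm. Origin: centre of its underside, 83 mm above the counter; its front edge lies 76 mm behind the tare key's centre, the steamer's wall no nearer than 75 mm, its rim 139 mm above the counter. Not to be touched
- scale_lidded: the other scale, identical in every part, key row included, carrying the lidded steamer; same origin and axes. Not to be touched
- open_steamer: open bamboo steamer basket, empty, round, 170 mm across and 50 mm high, 0.35 kg, standing loose on the pan of scale_open. Origin: centre of its underside. Not to be touched
- lidded_steamer: same bamboo steamer closed with a domed bamboo lid, 174 mm across, 95 mm high with the lid's handle, standing loose on the pan of scale_lidded. Origin: centre of its underside. Not to be touched
- mug: white mug, 68 mm across, 85 mm high, on the counter between the scales. Origin: centre of its underside. Bystander
- rice_paddle: flat wooden rice paddle, 222 mm long, 50 mm wide, 12 mm high, lying on the counter in front of the scales. Origin at its underside near mid-length, x along it towards the blade. Bystander
- cake_mould: dark wooden cake mould, a round cup 78 mm across on a square foot with a handle, 185 mm long, 30 mm high, lying in front of the scales. Origin at its underside near mid-length, x along it away from the handle. Bystander
- calculator: grey desk calculator, 145 x 100 mm, 21 mm high, lying in front of the scales. Origin: centre of its underside. Bystander
- bowls: nested stack of four steel bowls, 144 mm across, 88 mm high, at one side of the counter. Origin: centre of its underside. Bystander
- tape_dispenser: blue desk tape dispenser, 170 x 62 mm, 110 mm high, at one side of the counter. Origin: centre of its underside. Bystander

How it is judged (in metres and radians):
On the way:
1. the tare key of the scale with the open steamer is pressed at least 3.5 of its 5 mm by the fingers, for 0.1 s (value of joint tare_key above 0.0035 m and contact force between the fingers and scale_open above 0.5 N), for 0.1 s.
At the end, for the whole second after the job is handed in: The tare key has sprung back (less than 1 mm down), the other four keys of that scale are up (less than 1 mm), and both steamers and all loose things stand at rest within 10 mm of where they were (value of joint each of tare_key, power_key, zero_key, print_key, unit_key below 0.001 m and distance of each of open_steamer, lidded_steamer, mug, rice_paddle, cake_mould, calculator, bowls, tape_dispenser from where it was at the start of the episode below 0.01 m and linear speed of each of open_steamer, lidded_steamer, mug, rice_paddle, cake_mould, calculator, bowls, tape_dispenser below 0.02 m/s); the robot touches nothing.
It fails at once if another key of the same scale is pressed (1.5 mm or more) (value of joint any of power_key, zero_key, print_key, unit_key above 0.0015 m).
It fails at once if the robot touches the other scale or the weighing pan (over 0.5 N) (contact force between the arm and scale_lidded above 0.5 N or contact force between the arm and pan above 0.5 N).
It fails at once if the scale is pushed with more than 25 N: not a gentle press (contact force between the arm and scale_open above 25 N).
It fails at once if a steamer is shifted, lifted or carried (10 mm or more) or tipped (distance of any of open_steamer, lidded_steamer from where it was at the start of the episode above 0.01 m or angle between any of open_steamer, lidded_steamer's own z axis and vertical above 0.15 rad).
It fails at once if a bystander on the counter is shifted or lifted (10 mm or more) (distance of any of mug, rice_paddle, cake_mould, calculator, bowls, tape_dispenser from where it was at the start of the episode above 0.01 m).
It also fails if it takes over 32 s, if anything falls off the work surface, if the arm or the gripper's body presses on something with over 40 N, if the wrist force passes 120 N, or if a joint passes its speed limit or range.

## Working session

There is one attempt and no reset: what is moved stays moved. The work goes in short steps, Python scripts to look and compute and a tool call to move; the robot and the scene stay as the last step left them, time stands still between calls to the robot, and variables do not carry over. Pictures are saved under pics/ and viewed, and the job is handed in when it is done.

Besides the shell and the picture viewer there is one more tool, called after "Call:" by a JSON object that holds its "api" and its "payload", one argument or row to a line. step_arm: Moves the arm, as the interface text tells. Its arguments: {"type":"object","properties":{"deltas":{"type":"array","items":{"type":"object","properties":{"translation":{"type":"array","items":{"type":"number"}},"rot":{"type":"array","items":{"type":"number"}}}}},"grip":{"type":"number"},"squeeze":{"type":"number"}},"required":["deltas"]}

```bash
mkdir -p pics; ls; python3 - <<'E'
from rig import readout, imaging
import cv2,json
print(readout.sense())
for n in("scene","top","wrist"):
    f=imaging.grab_frame(n); cv2.imwrite(f"pics/{n}0.png",f["image"][:,:,::-1])
    print(n,f["camera_matrix"],f["k1"],f["world_to_cam"])
E
```

```text
pics
{'clock': 0.0, 'qpos': array([ 1.10360224e+00,  3.53664783e-01,  1.63414314e+00,  1.99549669e-05,
        1.15521485e+00, -2.40683483e-03]), 'qvel': array([-0.00084478,  0.0002281 , -0.00058449,  0.00177326, -0.00022776,
       -0.0013774 ]), 'joint_efforts': array([ 2.06923673e-03, -6.05244827e+01, -3.42051923e+01,  1.81638256e-04,
        9.30861424e-03,  3.60997956e-05]), 'eef_pos': array([280.038485  , 558.48353806, 403.94727164]), 'tcp_rot': array([-3.14016258e+00, -2.16868927e-05,  2.67679732e+00]), 'contact_force': array([-0.13488372, -0.21443055, -0.37696732]), 'wrist_torque': array([-0.00490507,  0.01631155, -0.00745723]), 'opening': 0.9983191196365969}
scene [[372.54957459   0.         261.53267523]
 [  0.         372.54957459 189.59737206]
 [  0.           0.           1.        ]] 0.028919804277693147 [[ 8.37743233e-02  9.96474820e-01 -4.44915079e-03 -3.49880204e+01]
 [-8.36437753e-01  7.27452820e-02  5.43212674e-01  4.07445231e+02]
 [ 5.41621406e-01 -4.17858364e-02  8.39583347e-01 -1.52386489e+03]
 [ 0.00000000e+00  0.00000000e+00  0.00000000e+00  1.00000000e+00]]
top [[460.53218833   0.         249.58393271]
 [  0.         460.53218833 190.00994797]
 [  0.           0.           1.        ]] -0.11380038058479859 [[-2.40273308e-02 -9.99703607e-01 -3.92244589e-03  1.00427949e+01]
 [ 9.89562408e-01 -2.43408800e-02  1.42034367e-01 -5.48636451e+02]
 [-1.42087745e-01 -4.68798265e-04  9.89853955e-01 -1.74198698e+03]
 [ 0.00000000e+00  0.00000000e+00  0.00000000e+00  1.00000000e+00]]
wrist [[339.7832964    0.         260.95418824]
 [  0.         339.7832964  185.29979248]
 [  0.           0.           1.        ]] -0.0885368186902296 [[ 4.47435082e-01  8.94316007e-01 -8.52426082e-04 -6.25506121e+02]
 [-8.55573248e-01  4.27773801e-01 -2.91554441e-01  3.86259331e+01]
 [-2.60377158e-01  1.31180998e-01  9.56553857e-01 -3.79701522e+02]
 [ 0.00000000e+00  0.00000000e+00  0.00000000e+00  1.00000000e+00]]
```

View pics/scene0.png

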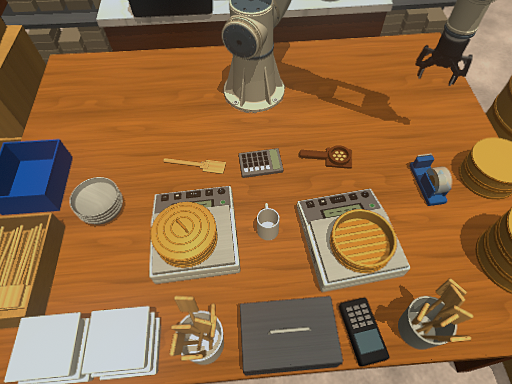

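View pics/top0.png

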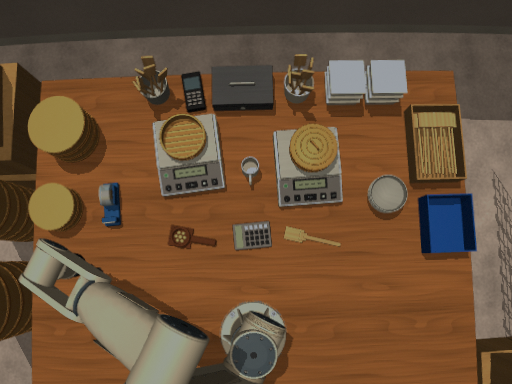

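View pics/wrist0.png

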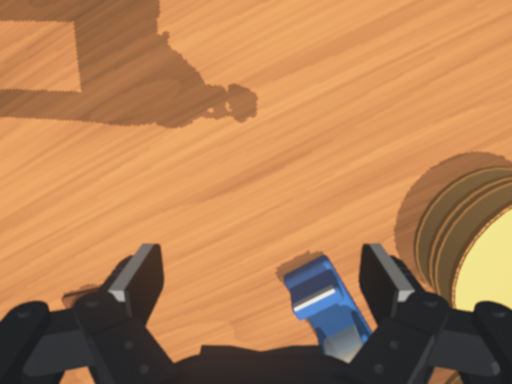

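The open steamer's scale is at about (188,155) in the top view and (350,240) in the scene view, on the robot's left. I'll zoom in on its key row.

```bash
python3 - <<'E'
import cv2,numpy as np
a=cv2.imread("pics/top0.png")[155:205,145:235]; a=cv2.resize(a,None,fx=8,fy=8,interpolation=cv2.INTER_CUBIC)
cv2.imwrite("pics/topz.png",a)
a=cv2.imread("pics/scene0.png")[180:240,290:390]; a=cv2.resize(a,None,fx=8,fy=8,interpolation=cv2.INTER_CUBIC)
cv2.imwrite("pics/scenez.png",a)
E
```

```text
(no output)
```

View pics/topz.png

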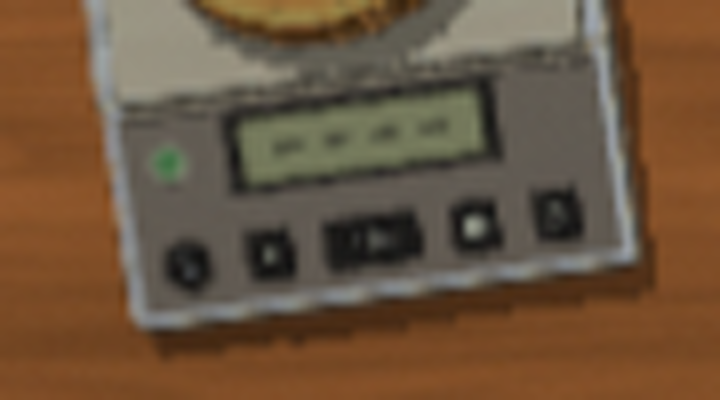

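View pics/scenez.png

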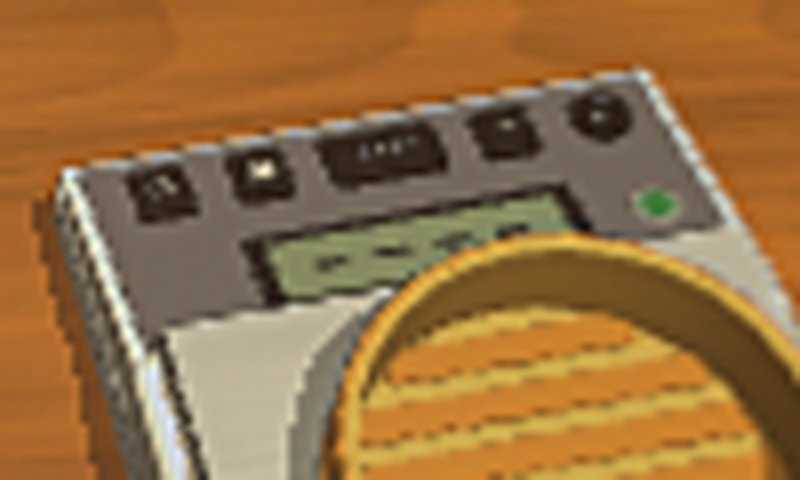

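In the zooms the tare bar's middle is at (374,241) in the top view and (384,155) in the scene view. The power and unit keys are at (188,265)/(600,117) and (558,215)/(163,194).

```bash
cat > h.py <<'E'
import numpy as np
from scipy.optimize import brentq,least_squares
def proj(P,f):
    K=f["camera_matrix"];T=f["world_to_cam"];p=T[:3,:3]@np.array(P,float)+T[:3,3]
    s=np.array([p[0],-p[1]])/-p[2]; s=s*(1+f["k1"]*(s@s)); return np.array([K[0,0]*s[0]+K[0,2],K[1,1]*s[1]+K[1,2]])
def atz(px,z,f,x0=(500,150)):
    r=least_squares(lambda v:proj([v[0],v[1],z],f)-px,x0); return r.x
def tri(pa,fa,pb,fb):
    r=least_squares(lambda v:np.r_[proj(v,fa)-pa,proj(v,fb)-pb],[500,150,50]); return r.x,r.fun
E
python3 - <<'E'
from h import *
from rig import imaging
ft=imaging.grab_frame("top");fs=imaging.grab_frame("scene")
T=lambda x,y:np.array([145+(x+.5)/8-.5,155+(y+.5)/8-.5])
S=lambda x,y:np.array([290+(x+.5)/8-.5,180+(y+.5)/8-.5])
for n,t,s in [("pow",(188,265),(600,117)),("zero",(270,254),(504,133)),("tare",(374,241),(384,155)),("print",(475,227),(262,175)),("unit",(558,215),(163,194))]:
    print(n,atz(T(*t),54,ft),atz(S(*s),54,fs),*tri(T(*t),ft,S(*s),fs))
E
```

```text
pow [563.35900931 310.60897459] [567.05793356 315.71716307] [564.82371218 314.66269839  50.68024213] [-0.88762876 -0.22286959 -0.7300969  -0.01187335]
zero [567.72936079 270.84411849] [571.15146789 276.3588085 ] [569.11732682 274.94863547  50.99335595] [-0.93576046 -0.21242696 -0.7690771  -0.00919989]
tare [572.80701287 220.50971563] [577.14347802 227.26903079] [574.44874701 225.47989086  49.90221794] [-1.14794869 -0.22547512 -0.94206893 -0.00617912]
print [578.40879268 171.70175946] [582.10942446 177.92864234] [579.76840087 176.09826276  50.39844779] [-1.04491760e+00 -1.73043700e-01 -8.55314925e-01 -1.02182535e-03]
unit [583.25617892 131.62612538] [587.35612599 137.94735827] [584.64821537 136.06718208  49.71471351] [-1.06505746 -0.14941467 -0.86933117  0.00276218]
```

```bash
cat >> h.py <<'E'
from scipy.spatial.transform import Rotation as Ro
def goalR(yaw,tilt):  # tool y along scale y, tool z along -panel normal
    xh=np.array([np.cos(yaw),np.sin(yaw),0]);yh=np.array([-np.sin(yaw),np.cos(yaw),0])
    z=np.sin(tilt)*xh-np.cos(tilt)*np.array([0,0,1]); x=np.cross(yh,z)
    return np.c_[x,yh,z]
def delta(st,tip,R,L=173,nxt=None):
    R0=Ro.from_euler('xyz',st['tcp_rot']).as_matrix()
    tcp=np.array(tip)-L*R[:,2]
    return (R0.T@(tcp-st['eef_pos'])/10).round(3),Ro.from_matrix(R0.T@R).as_rotvec().round(4)
E
python3 - <<'E'
from h import *
from rig import readout
s=readout.sense();R=goalR(.112,np.deg2rad(15))
tip=np.array([575,224,55])-110*R[:,2]
print(tip,delta(s,tip,R))
E
```

```text
[546.70828289 220.81801159 161.25184089] (array([-35.219, -20.685,   7.613]), array([-0.0761, -0.2547, -0.5733]))
```

Call:
{"api": "step_arm", "payload": {
  "deltas": [
    {"translation": [-4.4, -2.6, 0.9], "rot": [-0.01, -0.032, -0.072]},
    {"translation": [-8.8, -5.2, 1.9], "rot": [-0.019, -0.064, -0.143]},
    {"translation": [-13.2, -7.8, 2.8], "rot": [-0.029, -0.096, -0.215]},
    {"translation": [-17.6, -10.3, 3.8], "rot": [-0.038, -0.127, -0.287]},
    {"translation": [-22.0, -12.9, 4.7], "rot": [-0.048, -0.159, -0.358]},
    {"translation": [-26.4, -15.5, 5.7], "rot": [-0.057, -0.191, -0.43]},
    {"translation": [-30.8, -18.1, 6.6], "rot": [-0.067, -0.223, -0.502]},
    {"translation": [-35.2, -20.7, 7.6], "rot": [-0.076, -0.255, -0.573]}
  ],
  "grip": 255
}}

```text
clock: 1.25
eef_pos: [502.8, 214.5, 328.6]
tcp_rot: [-3.142, 0.264, -3.028]
contact_force: [1.6, 0.6, 0.6]
opening: 0.001
```

Call:
{"api": "step_arm", "payload": {
  "deltas": [
    {"translation": [0, 0, 0], "rot": [0, 0, 0]},
    {"translation": [0, 0, 0], "rot": [0, 0, 0]},
    {"translation": [0, 0, 0], "rot": [0, 0, 0]}
  ]
}}

```text
clock: 1.62
eef_pos: [501.7, 216.9, 328.9]
tcp_rot: [3.141, 0.263, -3.029]
contact_force: [-1.0, 0.5, -0.1]
opening: -0.0
```

```bash
python3 - <<'E'
from h import *
from rig import readout,imaging
import cv2
s=readout.sense();print(s['eef_pos'],s['tcp_rot'],s['contact_force'],s['opening'])
R=goalR(.112,np.deg2rad(15));print(delta(s,np.array([575,224,55])-110*R[:,2],R))
f=imaging.grab_frame("wrist");cv2.imwrite("pics/w1.png",f["image"][:,:,::-1])
np.save("w1.npy",f,allow_pickle=True)
for n in("top","scene"):
    g=imaging.grab_frame(n);cv2.imwrite(f"pics/{n}1.png",g["image"][:,:,::-1])
R0=Ro.from_euler('xyz',s['tcp_rot']).as_matrix()
print("tip px",proj(s['eef_pos']+173*R0[:,2],f), "key px",proj([575,224,55],f))
E
```

```text
[501.65471781 216.85345105 328.93013128] [ 3.14083573  0.26254238 -3.02934529] [-1.00179666  0.4777145  -0.1204679 ] -0.000315530289001847
(array([-0.027, -0.11 ,  0.067]), array([0.0008, 0.0007, 0.0002]))
tip px [258.74208344 246.84534566] key px [257.88373236 180.77575124]
```

View pics/w1.png

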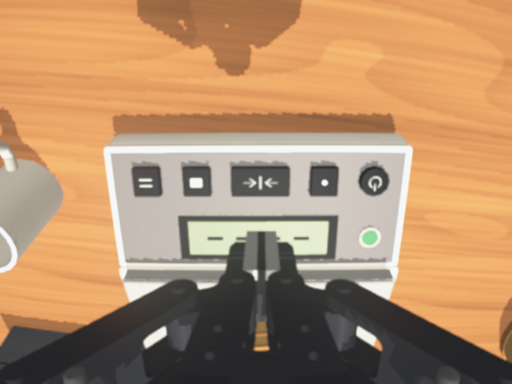

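The wrist view shows the tare bar spanning x 231–290 and y 166–196, centre (260.5,181). The row is parallel to the image, so the yaw is right. The shut fingertips are centred at x≈261.

```bash
python3 - <<'E'
from h import *
import cv2
f=np.load("w1.npy",allow_pickle=True).item()
for n,p in [("unit",(147,181)),("print",(197,181)),("tare",(260.5,181)),("zero",(323.5,181)),("pow",(374,181))]: print(n,atz(p,55,f))
im=f["image"][:,:,::-1][140:290,160:360]
cv2.imwrite("pics/w1z.png",cv2.resize(im,None,fx=4,fy=4,interpolation=cv2.INTER_CUBIC))
C=f["world_to_cam"];print(-C[:3,:3].T@C[:3,3])
E
```

```text
unit [584.96960697 137.53851936]
print [580.53750136 176.86802818]
tare [574.97354805 226.04197727]
zero [569.42872861 274.83234477]
pow [564.89519576 314.56458015]
[438.75196996 210.72761467 280.65515013]
```

View pics/w1z.png

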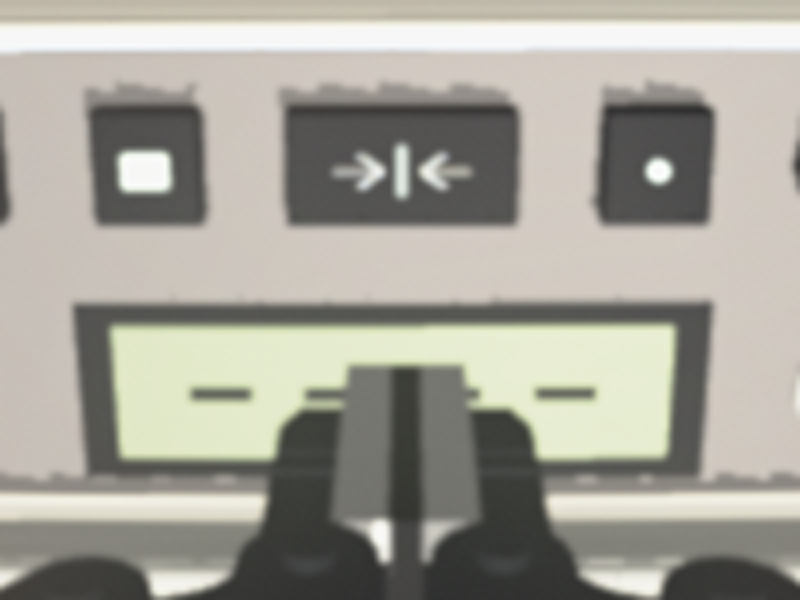

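```bash
python3 - <<'E'
from h import *
from rig import readout
f=np.load("w1.npy",allow_pickle=True).item()
s=readout.sense();R=goalR(.112,np.deg2rad(15));K=np.array([575,225,55])
t=s['eef_pos']+173*R[:,2]
for dx in(-11,-8,0,11):print(dx,proj(t+dx*R[:,0],f))
print(delta(s,K-15*R[:,2],R))
E
```

```text
-11 [258.38285825 267.23050906]
-8 [258.37410696 261.68452308]
0 [258.35088854 246.53997507]
11 [258.31934881 224.85852316]
(array([-0.031, -0.014,  9.565]), array([0.0008, 0.0009, 0.0008]))
```

Call:
{"api": "step_arm", "payload": {
  "deltas": [
    {"translation": [0, 0, 2.4], "rot": [0, 0, 0]},
    {"translation": [0, 0, 4.8], "rot": [0, 0, 0]},
    {"translation": [0, 0, 7.2], "rot": [0, 0, 0]},
    {"translation": [0, 0, 9.0], "rot": [0, 0, 0]},
    {"translation": [0, 0, 9.5], "rot": [0, 0, 0]},
    {"translation": [0, 0, 9.5], "rot": [0, 0, 0]},
    {"translation": [0, 0, 9.5], "rot": [0, 0, 0]}
  ]
}}

```text
clock: 2.65
eef_pos: [526.7, 218.8, 237.7]
tcp_rot: [3.141, 0.263, -3.03]
contact_force: [0.3, 0.2, 0.8]
opening: -0.001
```

```bash
python3 - <<'E'
from h import *
from rig import readout,imaging
import cv2
s=readout.sense();print(s['eef_pos'],s['tcp_rot'],s['contact_force'])
R=goalR(.112,np.deg2rad(15));K=np.array([575,225,55]);print(delta(s,K-5*R[:,2],R))
f=imaging.grab_frame("wrist")
cv2.imwrite("pics/w2z.png",cv2.resize(f["image"][100:290,140:390,::-1],None,fx=3,fy=3,interpolation=cv2.INTER_CUBIC))
t=s['eef_pos']+173*R[:,2]
for dx in(-11,0,11):print(proj(t+dx*R[:,0],f))
print(proj(K,f))
ft=imaging.grab_frame("top");fs=imaging.grab_frame("scene")
cv2.imwrite("pics/s2z.png",cv2.resize(fs["image"][150:240,280:400,::-1],None,fx=6,fy=6,interpolation=cv2.INTER_CUBIC))
E
```

```text
[526.66614695 218.81937159 237.6785224 ] [ 3.14086543  0.26347238 -3.0301238 ] [0.27220839 0.2311759  0.83078313]
(array([0.024, 0.073, 1.106]), array([ 0.0006,  0.0017, -0.0005]))
[258.60511724 267.00091105]
[258.56045185 246.3043102 ]
[258.5154783  224.61387262]
[260.1923824  231.35240642]
```

View pics/w2z.png

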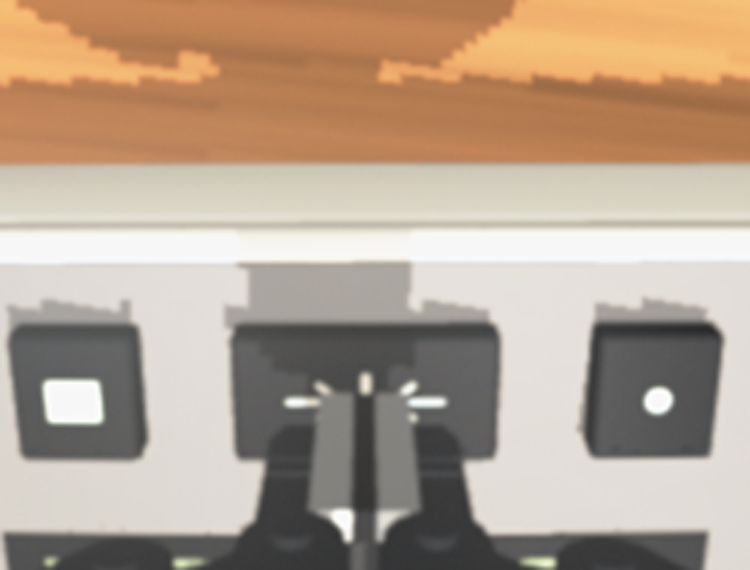

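View pics/s2z.png

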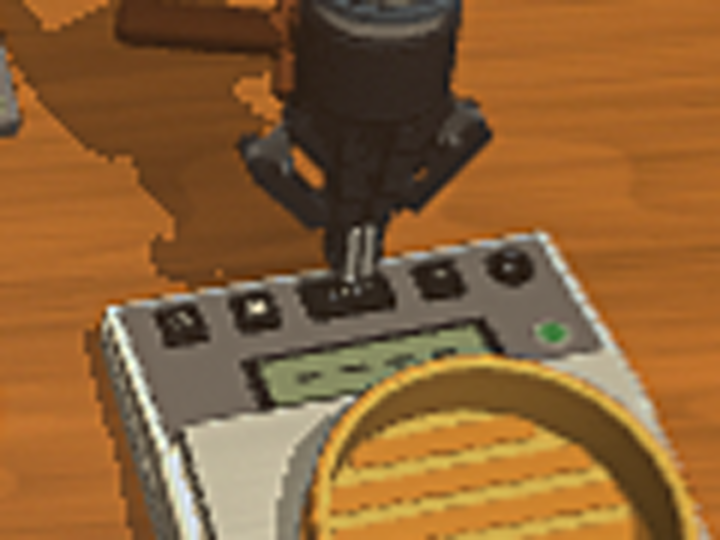

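The tip sits laterally on the bar's middle, x 365 against 366 in the crop, with clear panel on both sides. I'll approach to about 4 mm above, then press in small steps.

Call:
{"api": "step_arm", "payload": {
  "deltas": [
    {"translation": [0.1, 0, 0.6], "rot": [0, 0, 0]},
    {"translation": [0.1, 0, 1.2], "rot": [0, 0, 0]},
    {"translation": [0.1, 0, 1.2], "rot": [0, 0, 0]}
  ]
}}

```text
clock: 3.18
eef_pos: [528.5, 218.8, 224.4]
tcp_rot: [3.142, 0.261, -3.03]
contact_force: [-0.6, -1.1, -1.1]
opening: -0.0
```

Call:
{"api": "step_arm", "payload": {
  "deltas": [
    {"translation": [0, 0, 0.2], "rot": [0, 0, 0]},
    {"translation": [0, 0, 0.4], "rot": [0, 0, 0]},
    {"translation": [0, 0, 0.4], "rot": [0, 0, 0]}
  ]
}}

```text
clock: 3.55
eef_pos: [529.7, 219.1, 221.3]
tcp_rot: [3.141, 0.263, -3.03]
contact_force: [-0.1, -0.7, 2.0]
opening: -0.0
```

Call:
{"api": "step_arm", "payload": {
  "deltas": [
    {"translation": [0, 0, 0.1], "rot": [0, 0, 0]},
    {"translation": [0, 0, 0.2], "rot": [0, 0, 0]},
    {"translation": [0, 0, 0.2], "rot": [0, 0, 0]}
  ]
}}

```text
clock: 3.92
eef_pos: [530.2, 219.1, 219.3]
tcp_rot: [3.141, 0.263, -3.03]
contact_force: [-1.8, -1.1, 3.7]
opening: -0.001
```

Call:
{"api": "step_arm", "payload": {
  "deltas": [
    {"translation": [0, 0, 0.1], "rot": [0, 0, 0]},
    {"translation": [0, 0, 0.15], "rot": [0, 0, 0]},
    {"translation": [0, 0, 0.15], "rot": [0, 0, 0]}
  ]
}}

```text
clock: 4.3
eef_pos: [530.6, 219.1, 217.9]
tcp_rot: [3.141, 0.263, -3.03]
contact_force: [-1.4, -0.7, 4.1]
opening: -0.0
```

```bash
python3 - <<'E'
from rig import readout,imaging
import cv2
s=readout.sense();print(s['eef_pos'],s['contact_force'])
f=imaging.grab_frame("wrist")
cv2.imwrite("pics/w3z.png",cv2.resize(f["image"][100:290,140:390,::-1],None,fx=3,fy=3,interpolation=cv2.INTER_CUBIC))
E
```

```text
[530.62248803 219.13856858 217.89084619] [-1.43605194 -0.73896125  4.11458927]
```

View pics/w3z.png

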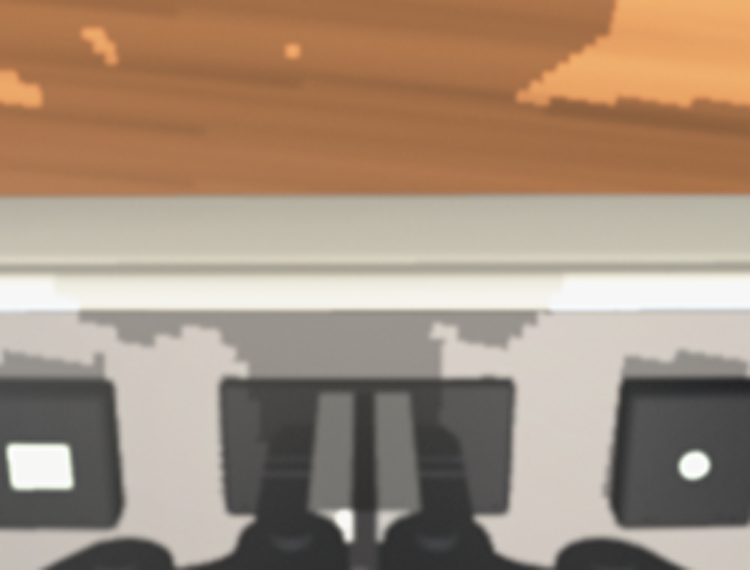

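The wrist view shows the tip on the bar and the key sunk compared with its neighbours. I'll go on to the stop in half-millimetre steps.

Call:
{"api": "step_arm", "payload": {
  "deltas": [
    {"translation": [0, 0, 0.05], "rot": [0, 0, 0]},
    {"translation": [0, 0, 0.05], "rot": [0, 0, 0]}
  ]
}}

```text
clock: 4.6
eef_pos: [530.7, 219.1, 217.5]
tcp_rot: [3.141, 0.263, -3.03]
contact_force: [-1.5, -0.9, 6.2]
opening: -0.0
```

Call:
{"api": "step_arm", "payload": {
  "deltas": [
    {"translation": [0, 0, 0.05], "rot": [0, 0, 0]},
    {"translation": [0, 0, 0.05], "rot": [0, 0, 0]}
  ]
}}

```text
clock: 4.85
eef_pos: [530.7, 219.2, 217.3]
tcp_rot: [3.141, 0.263, -3.03]
contact_force: [-4.4, -1.1, 11.1]
opening: -0.001
```

The force jumped to about 12 N with almost no motion, so the key is on its stop. Now I'll withdraw.

Call:
{"api": "step_arm", "payload": {
  "deltas": [
    {"translation": [0, 0, -0.5], "rot": [0, 0, 0]},
    {"translation": [0, 0, -1.5], "rot": [0, 0, 0]},
    {"translation": [0, 0, -4], "rot": [0, 0, 0]},
    {"translation": [0, 0, -7], "rot": [0, 0, 0]},
    {"translation": [0, 0, -10], "rot": [0, 0, 0]},
    {"translation": [0, 0, -12], "rot": [0, 0, 0]},
    {"translation": [0, 0, -12], "rot": [0, 0, 0]},
    {"translation": [0, 0, -12], "rot": [0, 0, 0]}
  ]
}}

```text
clock: 5.85
eef_pos: [499.7, 215.5, 332.2]
tcp_rot: [3.141, 0.262, -3.03]
contact_force: [-0.5, -0.3, -0.2]
opening: -0.003
```

```bash
python3 - <<'E'
from rig import readout,imaging
import cv2,numpy as np
s=readout.sense();print(s['eef_pos'],s['contact_force'],abs(s['qvel']).max())
f=imaging.grab_frame("wrist")
a=cv2.resize(f["image"][140:290,130:390,::-1],None,fx=3,fy=3,interpolation=cv2.INTER_CUBIC)
cv2.imwrite("pics/w4.png",a)
g=imaging.grab_frame("top")["image"][:,:,::-1];cv2.imwrite("pics/top4.png",g)
E
```

```text
[499.71470375 215.53002458 332.1704919 ] [-0.51927544 -0.31749494 -0.15207756] 0.01448756632846175
```

View pics/w4.png

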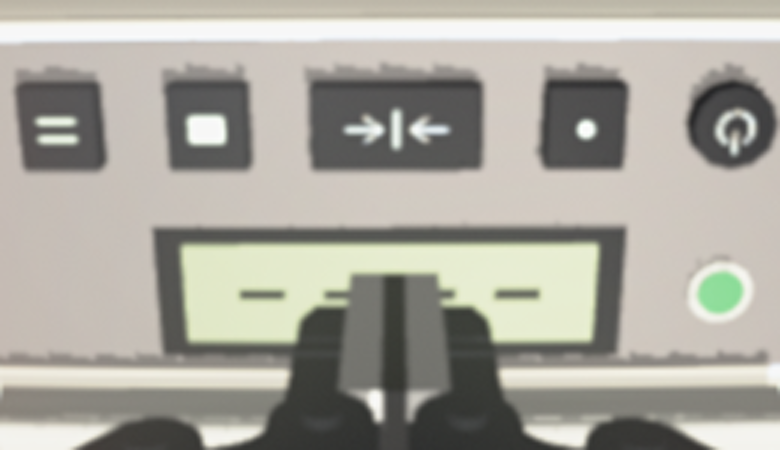

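View pics/top4.png

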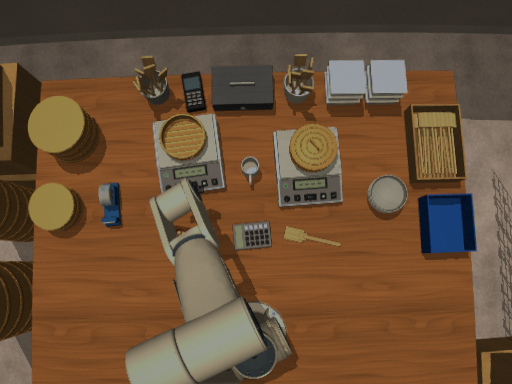

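All five keys are back up. The tare bar at (396,125) in the wrist crop stands level with its neighbours, and in the top view nothing visible has moved.

```bash
python3 -c "
from rig import ticket
print(ticket.sign_off())"
```

```text
the job is handed in; nothing more can be done
None
```

I pressed the tare key of the scale with the open steamer down to its stop with the closed fingertips. I then withdrew about 120 mm and handed the job in at about 6 s.

- **Press:** at the bottom the force jumped from about 6 N to 12 N while the tool moved only 0.2 mm, which I read as the stop; I had no reading of the key itself. The highest force I read was about 12 N, against the 25 N limit.
- **After withdrawing:** the contact force was near zero, within noise. In the wrist image all five keys looked up and level.
- **Surroundings:** the top view showed the steamers and other visible items where they had been. I compared these by eye and did not measure them. The cake mould was hidden under the arm in that last view, so I could not check it directly, but I felt no contact with it.
- **Disagreement:** the top and scene cameras differed by about 4–7 mm on the key positions. The wrist view settled it, and the fingertips landed centred across the bar.

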